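Hold the reference tile on the colour checker

TASK

Start the colour checker: twist the spring-return knob on its start box clockwise to the stop and let it spring back. Then take the rectangular reference tile by its grip, tilt it to the checker's sloped stage and bring it gently down flush on the face, centred over the window with its long side running up the slope. Finish while still holding it there, pressed on with a steady push of about 10 N; leave the other things on the bench alone.

Things in the scene. Friction and masses are not known exactly. Their poses are not given: they have to be found in the camera images.
- knob_grip (a point): Black bar knob standing on the start box (grey box 100 x 100 x 60 tall on the table, left or right of the checker). The bar is 46 long, 14 thick and 36 tall above a round skirt of diameter 50; this point is on the turning axis, 13 below the bar's top and 23 above the skirt. x runs along the bar, y across its thickness, z up; the axes turn with the knob.
- startbox: The start box, grey, 100 x 100 x 60 tall, fixed; origin at its underside's centre, the knob's axis over it.
- start_knob (a joint): Angle of that knob in rad: 0 at rest, grows clockwise seen from above, hard stop at 1.2. A spring (0.12 N m per rad) turns it back close to 0 when let go.
- tile: Reference tile, a rectangular white plate 80 (x) x 64 (y) x 10 thick, 0.13 to 0.25 kg, with a black upright grip block on its back: 32 long in x, 16 thick in y, from the plate's back to 48 above the tile's underside. Origin: centre of the white underside; z points out of the back along the grip. It lies underside down, grip up, on a rubber mat 150 x 130 x 6 tall.
- stage_face (a point): Centre of the flat stage face of the colour checker (white base 170 x 130 x 80 tall), 130 above the table. The face is 110 (x) x 96 (y), with a window of 60 x 44 flush in its middle. z is the face's outward normal, leaning from vertical towards the robot's side by 0.22 to 0.50 rad (different each time, fixed during the job); x runs up the slope, away from the robot; y is level.
- stage: The aluminium stage plate itself, 110 x 96 x 12; its origin and axes are those of the face's centre. It is clamped and does not yield.
- bottle_a: Bystander: white plastic bottle, 56 diameter, 150 tall, white cap; origin at its underside's centre. Leave it alone.
- bottle_b: Bystander: white plastic bottle, 56 diameter, 150 tall, blue cap; origin at its underside's centre. Leave it alone.
- tape: Bystander: roll of tape lying flat, 90 diameter, 25 tall; origin at its underside's centre. Leave it alone.
- cap_a: Bystander: small white dispenser cap, 36 diameter, 30 tall; origin at its underside's centre. Leave it alone.
- cap_b: Bystander: small white dispenser cap, 36 diameter, 30 tall; origin at its underside's centre. Leave it alone.
- round_tile: Bystander: round white tile without a grip, 64 diameter, 10 thick (not the one to use); origin at its underside's centre. Leave it alone.
- screwdriver: Bystander: screwdriver lying on the table; origin at its underside's centre. Leave it alone.
Not all that is in view belongs to the job. Of the things shaped like the tile, the white one is meant.

How it is judged:
By the outcome, as a careful person would: the job done as asked, in the order asked, and still so for the second after the job is handed in, while the arm keeps its last pose, push and grip.
It also fails if it takes over 61 s, if anything falls off the work surface, if the arm or the gripper's body presses on something with over 40 N, if the wrist force passes 120 N, or if a joint passes its speed limit or range.

ROBOT

A 7-joint arm with a two-finger parallel gripper is mounted at the origin on the work surface. World frame = base frame: x ahead of the robot, y to its left, z up, the work surface at z = 0. Lengths are in m, angles in rad, forces in N, time in s.
With the tool pointing down it reaches from about 0.4 to 0.85 m from the base axis. Payload 4.4 kg.
Tool frame: the origin (TCP) lies at the very end of the fingers, on their centre line; the grasp point (between the pads) lies 19 mm behind it; x points along the fingers, y is the direction in which the jaws open and shut, and the axes are right-handed (so a half turn about x gives the same grasp; the last joint's range is limited). The gripper opens to 94 mm and grips with 3 to 60 N. Pads are 16 mm wide; open, the fingers measure 119 mm over their backs; the gripper's body (75 mm by 177 mm) begins 78 mm behind the grasp point.
Start: joints at [1.282, 0.628, 0.038, 1.517, -0.027, 0.996, -0.02], TCP at [0.144, -0.634, 0.173] pointing down, gripper open.
Joint ranges: [-3.06, 3.06], [-0.37, 2.12], [-1.25, 1.32], [0.18, 2.47], [-1.1, 4.24], [0.23, 1.98], [-2.94, 2.94]. Speed limits (rad/s): [2.57, 2.57, 3.14, 3.14, 3.14, 3.14, 3.14].

INTERFACE

Orientations are given as a unit quaternion [w, x, y, z].
In Python, from station import get_obs, imaging, arm gives the robot as it stands. The module is installed in compiled form; this text tells all that it offers.
- The arm moves only by the tool carry_out, never from a script. Its argument "motion" is a list of rows, each a list of 4 numbers: the shift along the tool's x, y, z normalised to -1 to 1, where 1 is 100 mm, then the turn about the tool's x normalised to -1 to 1, where 1 is 90 degrees. A call has 1 to 5 rows; each row is the pose to reach, as a shift and turn from the pose commanded when the call began, along the tool's axes at that moment; what a row does not reach only later rows make up. A row lasts 1/10 s, in which the tool goes at most 50 mm and 8.59 degrees, less where a joint would pass 70% of its speed; a pose out of reach is approached as far as the arm can. A call with a number of a shift or a turn outside -1 to 1 is refused whole. A call with a gripper value outside its range is refused whole. "claw" is the closure, from 0 (fully open) to 1 (shut), set as the call begins (left out, the last holds). The fingers move at their own pace and stop on an object; "grip_force" is the grip in N (left out, the last holds). Time passes only in rows, so rows that repeat a pose let the fingers close. It gives the time, the measured TCP pose, the force and the opening at its end, in the units of the state.
- get_obs(): the state, without advancing time (a new reading comes with each control period).
- imaging.capture(name): name is "scene" or "side" or "wrist"; returns a dict with "frame" (420x560x3 uint8, red, green, blue), "range_z" (420x560 float32, m along the optical axis (not along the pixel's ray), 0 where there is no reading), "intrinsics" (3x3 intrinsics, pixels), "position" and "rotation" of the camera in the world. Camera axes: x right, y down, z forward; pixel columns grow to the right and rows downward; lengths in m; the calibration is good to about 2 mm. A picture is of the moment at which its call begins.
- arm.close_job(): hands the job in, once; it reports no verdict.
The state is a dict: "clock": time; "joints": joint angles; "qvel": joint speeds; "tau": joint torques, N m; "ee_pos": TCP position; "ee_rot": TCP orientation; "force": force on the tool from outside, world axes, zero at the start; "moment": the same for the moment, N m; "width": finger opening in m.
Only numpy, scipy, OpenCV 4.12 (cv2) and the standard library are available. Lean on these libraries where they do the work, as an engineer would, in place of code of your own. Each camera call takes 0.05 s, during which the arm holds its last target.

## Working session

There is one attempt and no reset: what is moved stays moved. The work goes in short steps, Python scripts to look and compute and a tool call to move; the robot and the scene stay as the last step left them, time stands still between calls to the robot, and variables do not carry over. Pictures are saved under pics/ and viewed, and the job is handed in when it is done.

Besides the shell and the picture viewer there is one more tool, called after "Emit:" as name(argument=value, ...) on one line, values as JSON. carry_out: Moves the arm, as the interface text tells. Its arguments: {"type":"object","properties":{"motion":{"type":"array"},"claw":{"type":"number"},"grip_force":{"type":"number"}},"required":["motion"]}

```bash
mkdir -p pics; cat > h.py <<'E'
import numpy as np, cv2
from station import get_obs, imaging, arm
def cap(n,tag):
    c=imaging.capture(n); cv2.imwrite(f'pics/{tag}.png',c['frame'][:,:,::-1]); np.savez(f'{tag}.npz',**c); return c
def cloud(c):
    K=np.array(c['intrinsics']);z=c['range_z'];v,u=np.mgrid[:z.shape[0],:z.shape[1]]
    p=np.stack([(u-K[0,2])/K[0,0]*z,(v-K[1,2])/K[1,1]*z,z],-1)
    R=np.array(c['rotation'])
    if R.shape!=(3,3):
        from scipy.spatial.transform import Rotation as Ro
        R=Ro.from_quat([R[1],R[2],R[3],R[0]]).as_matrix()
    P=p@R.T+np.array(c['position']); P[z==0]=np.nan; return P
E
python3 - <<'E'
from h import *
o=get_obs();print(o)
for n in ['scene','side','wrist']:
    c=cap(n,n+'0');print(n,c['position'],np.array(c['rotation']).round(3).tolist(),c['intrinsics'][0])
E
```

```text
{'clock': 0.0, 'joints': array([ 1.2822307 ,  0.6293167 ,  0.0384484 ,  1.518334  , -0.02701913,
        0.9962997 , -0.02000612]), 'qvel': array([-0.00151342,  0.00033918,  0.00128298,  0.00116709,  0.00348322,
        0.00034434,  0.00129189]), 'tau': array([ 4.97319127e-05, -5.49727070e+01,  1.14322230e+00, -1.86642462e+01,
       -5.23294613e-02,  2.35315994e-02,  1.71851211e-04]), 'ee_pos': array([ 0.14347648, -0.63323831,  0.17218424]), 'ee_rot': array([-0.07794336, -0.70264987, -0.07923542,  0.70280135]), 'force': array([ 0.64182619, -0.07334328,  0.33363161]), 'moment': array([ 0.04881403,  0.0209705 , -0.00534582]), 'width': 0.0942170059657273}
scene [ 1.47930281 -0.19881123  0.73712545] [-0.356, 0.674, 0.572, -0.303] [485.74276341   0.         280.57227864]
side [0.09570573 0.9551717  0.7230278 ] [0.097, -0.177, 0.843, -0.499] [475.43282992   0.         276.0503995 ]
wrist [ 0.21767044 -0.61668884  0.38333305] [0.103, 0.775, -0.618, -0.084] [372.58532262   0.         277.35179433]
```

View pics/scene0.png

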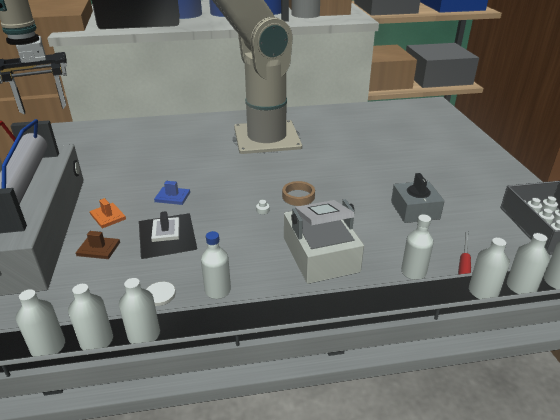

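View pics/side0.png

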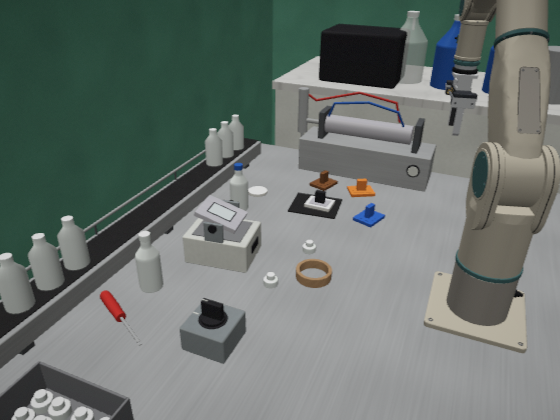

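View pics/wrist0.png

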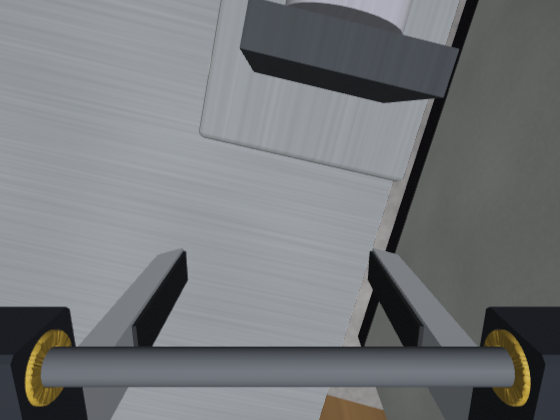

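The pictures show the start box on the right of the scene view at about (417,195), with the white tile on its mat at (165,228). The stage is at (325,215) and bottles stand beside both. Next I'll enlarge the key areas and take positions from depth.

```bash
python3 - <<'E'
from h import *
from scipy.spatial.transform import Rotation as Ro
q=get_obs()['ee_rot'];print(Ro.from_quat([q[1],q[2],q[3],q[0]]).as_matrix().round(3))
c=dict(np.load('scene0.npz'));s=dict(np.load('side0.npz'))
P=cloud(c);Q=cloud(s)
def crop(d,x0,y0,w,h,k,n): cv2.imwrite('pics/'+n,cv2.resize(d['frame'][y0:y0+h,x0:x0+w,::-1],None,fx=k,fy=k,interpolation=cv2.INTER_CUBIC))
crop(c,130,160,260,120,3,'sc_c.png');crop(s,170,180,180,180,3,'si_c.png');crop(c,385,165,70,65,8,'knob_s.png')
for n,(u,v) in dict(table=(330,170),boxtop=(405,200),mat=(150,245),tilegrip=(164,216),face=(325,210)).items(): print(n,P[v,u].round(4))
for n,(u,v) in dict(table=(350,300),boxtop=(205,335),face=(222,212),knob=(212,306),mat=(300,210)).items(): print('s',n,Q[v,u].round(4))
E
```

```text
[[-0.     0.221 -0.975]
 [ 0.001 -0.975 -0.221]
 [-1.    -0.001  0.   ]]
table [ 0.2497  0.1543 -0.0022]
boxtop [0.5264 0.275  0.0578]
mat [ 0.5341 -0.3605  0.0033]
tilegrip [ 0.4924 -0.3221  0.0547]
face [0.6462 0.0351 0.1371]
s table [0.2705 0.0849 0.0004]
s boxtop [0.4866 0.3721 0.0584]
s face [0.629  0.0398 0.1294]
s knob [0.4905 0.3339 0.0999]
s mat [ 0.5265 -0.2619  0.006 ]
```

View pics/sc_c.png

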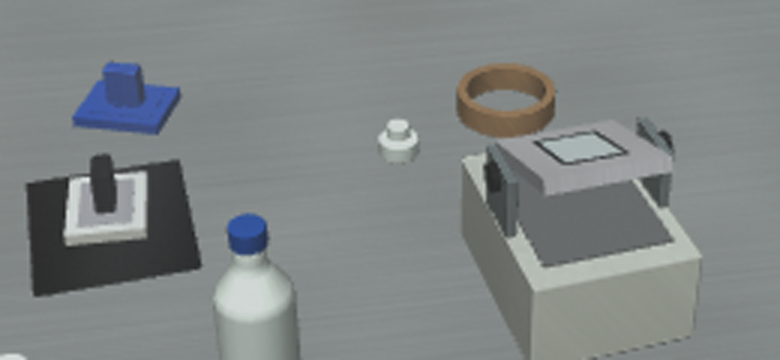

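View pics/si_c.png

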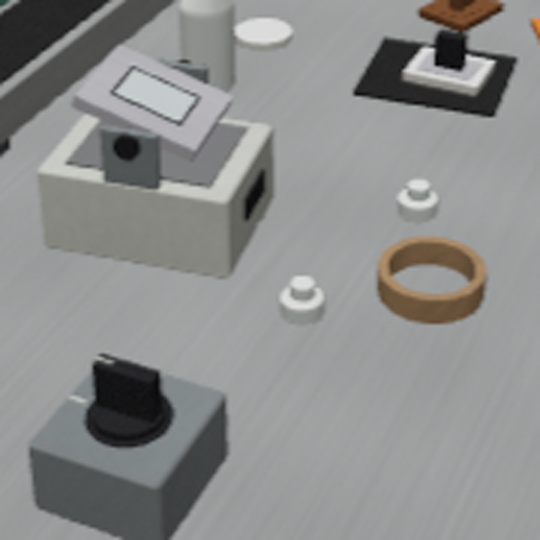

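View pics/knob_s.png

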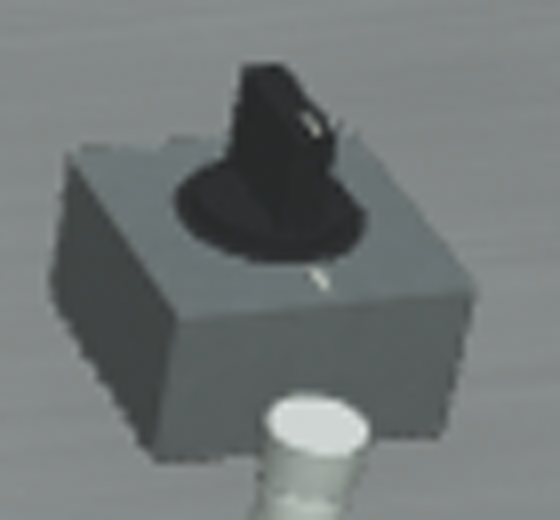

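```bash
cat > m.py <<'E'
from h import *
def fit(pts,name):
    r=cv2.minAreaRect((pts[:,:2]*1000).astype(np.float32)); print(name,len(pts),'c',np.round(r[0],1),'size',np.round(r[1],1),'ang',round(r[2],1),'z',np.median(pts[:,2]).round(4))
E
python3 - <<'E'
from m import *
for f in ['scene0','side0']:
    c=dict(np.load(f+'.npz'));P=cloud(c).reshape(-1,3);C=c['frame'].reshape(-1,3).astype(int)
    ok=~np.isnan(P[:,0]);P=P[ok];C=C[ok];print(f)
    def sel(x0,x1,y0,y1,z0,z1,m=None):
        k=(P[:,0]>x0)&(P[:,0]<x1)&(P[:,1]>y0)&(P[:,1]<y1)&(P[:,2]>z0)&(P[:,2]<z1)
        if m is not None:k&=m
        return P[k]
    fit(sel(.4,.6,.2,.4,.05,.064),'boxtop')
    fit(sel(.4,.6,.2,.4,.09,.2),'knobtop>.09')
    a=sel(.4,.6,.2,.4,.065,.2);print(' knob zmax',np.percentile(a[:,2],[1,50,99]))
    fit(sel(.4,.6,.2,.4,.064,.078),'skirt')
    t=sel(.4,.65,-.45,-.2,.0,.08);
    fit(sel(.4,.65,-.45,-.2,.011,.025),'plate');fit(sel(.4,.65,-.45,-.2,.028,.08),'grip')
    fit(sel(.4,.65,-.45,-.2,-.01,.02,C.max(1)<60),'mat');a=sel(.4,.65,-.45,-.2,.03,.08);print(' zmax',np.percentile(a[:,2],[50,99]))
    fit(sel(.6,.9,-.35,-.1,.05,.2),'botB');fit(sel(.6,.95,.15,.4,.05,.2),'botA')
    # stage face plane
    a=sel(.5,.8,-.08,.15,.10,.17)
    best=None;rng=np.random.default_rng(0)
    for i in range(500):
        q=a[rng.choice(len(a),3,False)];n=np.cross(q[1]-q[0],q[2]-q[0]);n/=np.linalg.norm(n)+1e-12
        n*=np.sign(n[2])
        k=abs((a-q[0])@n)<.003
        if n[2]>.7 and (best is None or k.sum()>best.sum()):best=k
    b=a[best];m=b.mean(0);n=np.linalg.svd(b-m)[2][2];n*=np.sign(n[2])
    print('stage n',n.round(3),'tilt',np.arccos(n[2]).round(3),'mean',m.round(4),len(b))
    ydir=np.cross([0,0,1],n);ydir/=np.linalg.norm(ydir);xdir=np.cross(ydir,n)
    uv=np.stack([(b-m)@xdir,(b-m)@ydir],1);r=cv2.minAreaRect((uv*1000).astype(np.float32));print(r,'center',(m+xdir*r[0][0]/1000+ydir*r[0][1]/1000).round(4),xdir.round(3),ydir.round(3))
E
```

```text
scene0
boxtop 714 c [498. 320.] size [101.9 104.7] ang 89.5 z 0.0593
knobtop>.09 106 c [497.9 320.3] size [48.1 14.9] ang 1.7 z 0.1007
 knob zmax [0.06531566 0.08255203 0.1047636 ]
skirt 139 c [501.3 318.3] size [48.9 42.9] ang 53.7 z 0.0673
plate 491 c [ 482.9 -366.7] size [153.7 144.9] ang 85.4 z 0.0157
grip 114 c [ 487.9 -324.9] size [16.2 33.3] ang 89.9 z 0.049
mat 1254 c [ 503.5 -356.4] size [150.  196.4] ang 5.8 z 0.0055
 zmax [0.04942645 0.05527746]
botB 5988 c [ 796.3 -227.5] size [199.3 252.1] ang 2.0 z 0.0734
botA 9177 c [817.9 275. ] size [249.9 221.3] ang 89.9 z 0.0801
stage n [-0.31  -0.051  0.949] tilt 0.319 mean [0.6395 0.0319 0.1324] 811
((7.753376007080078, -2.2096328735351562), (138.20436096191406, 115.78617095947266), 89.31895446777344) center [0.6319 0.0328 0.13  ] [-0.937 -0.154 -0.314] [ 0.162 -0.987  0.   ]
side0
boxtop 1331 c [493.3 327.5] size [100.  103.3] ang 0.1 z 0.0602
knobtop>.09 213 c [493.9 328.3] size [46.7 15.7] ang 2.2 z 0.1014
 knob zmax [0.06521817 0.08332214 0.1052784 ]
skirt 251 c [483.9 336.5] size [55.6 40.7] ang 33.2 z 0.068
plate 268 c [ 475.5 -365.4] size [164.6 149.9] ang 89.7 z 0.0167
grip 104 c [ 482.1 -315.5] size [20.7 35.2] ang 86.7 z 0.0444
mat 544 c [ 498.1 -344.8] size [146.6 197.6] ang 6.2 z 0.0066
 zmax [0.04495997 0.05666489]
botB 2108 c [ 788.6 -225.2] size [222.1 249.7] ang 0.2 z 0.0738
botA 5427 c [807.6 275.1] size [230.1 249.8] ang 0.0 z 0.0796
stage n [-0.319 -0.037  0.947] tilt 0.327 mean [0.6282 0.044  0.1304] 1036
((-0.9116783142089844, 2.960357666015625), (110.93289947509766, 141.2187042236328), 0.8546402454376221) center [0.6294 0.0412 0.1307] [-0.941 -0.11  -0.321] [ 0.116 -0.993  0.   ]
```

```bash
cat > g.py <<'E'
import sys
from h import *
from scipy.spatial.transform import Rotation as Ro
def st():
    o=get_obs();q=o['ee_rot'];return o,Ro.from_quat([q[1],q[2],q[3],q[0]]).as_matrix()
def go(tx,ty,tz,yaw=None):
    o,R=st();d=R.T@(np.array([tx,ty,tz])-o['ee_pos'])*10
    cur=np.degrees(np.arctan2(R[1,1],R[0,1]))
    print('pos',o['ee_pos'].round(4),'jaw',cur.round(2),'t',o['clock'],'F',o['force'].round(2),'w',o['width'].round(4),'j7',o['joints'][6].round(2))
    print('units',d.round(4),'turn',None if yaw is None else round(((cur-yaw+180)%360-180)/90,4))
if __name__=='__main__': go(*map(float,sys.argv[1:]))
E
python3 g.py 0.44 -0.35 0.27 -90
python3 -c "
from h import *
c=dict(np.load('wrist0.npz'));q=c['rotation'];print(q)
from scipy.spatial.transform import Rotation as R
print(R.from_quat([q[1],q[2],q[3],q[0]]).as_matrix().round(3))"
```

```text
[ 0.10282281  0.77499228 -0.61789429 -0.08379187]
[[ 0.222 -0.94  -0.257]
 [-0.975 -0.215 -0.056]
 [-0.003  0.263 -0.965]]Traceback (most recent call last):
  File "g.py", line 11, in <module>
    if __name__=='__main__': go(*map(float,sys.argv[1:]))
                             ~~^^^^^^^^^^^^^^^^^^^^^^^^^^
  File "g.py", line 9, in go
    print('pos',o['ee_pos'].round(4),'jaw',cur.round(2),'t',o['clock'],'F',o['force'].round(2),'w',o['width'].round(4),'j7',o['joints'][6].round(2))
                                                                                                   ^^^^^^^^^^^^^^^^
AttributeError: 'float' object has no attribute 'round'
```

Emit:
carry_out(motion=[[-0.3, -0.2, -0.3, 0.07], [-0.6, -0.4, -0.6, 0.142], [-0.95, -0.65, -1, 0.142], [-0.95, -0.65, -1, 0.142]])

```text
clock: 0.55
ee_pos: [0.2328, -0.5466, 0.2716]
ee_rot: [0.004, 0.709, 0.001, -0.705]
force: [1.4, -0.1, 0.2]
width: 0.094
```

```bash
python3 g.py 0.40 -0.32 0.27 -90
```

```text
Traceback (most recent call last):
  File "g.py", line 11, in <module>
    if __name__=='__main__': go(*map(float,sys.argv[1:]))
                             ~~^^^^^^^^^^^^^^^^^^^^^^^^^^
  File "g.py", line 9, in go
    print('pos',o['ee_pos'].round(4),'jaw',cur.round(2),'t',o['clock'],'F',o['force'].round(2),'w',o['width'].round(4),'j7',o['joints'][6].round(2))
                                                                                                   ^^^^^^^^^^^^^^^^
AttributeError: 'float' object has no attribute 'round'
```

```bash
sed -i "s/o\['width'\].round(4)/round(float(o['width']),4)/" g.py; python3 g.py 0.43 -0.35 0.27 -90
```

```text
pos [ 0.2328 -0.5466  0.2716] jaw -89.61 t 0.55 F [ 1.42 -0.06  0.24] w 0.094 j7 -0.39
units [ 0.0209 -1.9521 -1.9853] turn 0.0044
```

Emit:
carry_out(motion=[[0, -0.4, -0.4, 0], [0, -0.7, -0.7, 0], [0, -1, -1, 0], [0, -1, -1, 0]])

```text
clock: 0.95
ee_pos: [0.3324, -0.443, 0.2676]
ee_rot: [0.002, 0.708, 0.005, -0.706]
force: [0.3, 0.5, 0.6]
width: 0.0938
```

Emit:
carry_out(motion=[[0, -0.4, -0.4, 0], [0, -0.7, -0.7, 0], [0, -0.97, -0.97, 0], [0, -0.97, -0.97, 0]])

```text
clock: 1.35
ee_pos: [0.428, -0.3468, 0.2674]
ee_rot: [0.002, 0.708, 0.004, -0.707]
force: [0.5, 0.3, 0.4]
width: 0.0942
```

```bash
python3 g.py 0.43 -0.35 0.27 -90; python3 -c "
from h import *
c=cap('wrist','w1')"
```

```text
pos [ 0.428  -0.3468  0.2674] jaw -89.5 t 1.35 F [0.54 0.29 0.4 ] w 0.0942 j7 -0.91
units [-0.0259  0.0324 -0.0193] turn 0.0056
```

View pics/w1.png

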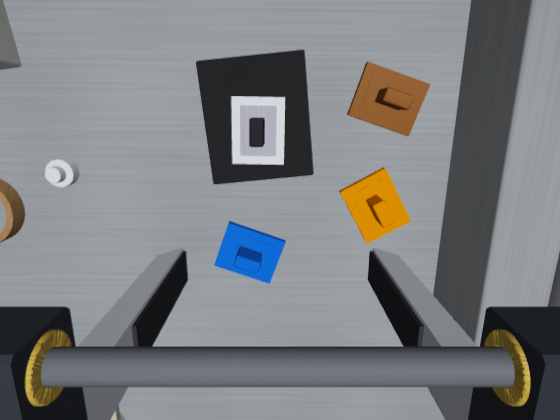

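```bash
cat > tile.py <<'E'
from m import *
def run(f,cx=.49,cy=-.32):
    c=dict(np.load(f+'.npz'));P=cloud(c).reshape(-1,3);C=c['frame'].reshape(-1,3).astype(int)
    ok=~np.isnan(P[:,0]);P=P[ok];C=C[ok]
    k=(abs(P[:,0]-cx)<.08)&(abs(P[:,1]-cy)<.08)
    fit(P[k&(P[:,2]>.045)&(P[:,2]<.07)],'grip');fit(P[k&(C.min(1)>185)&(P[:,2]<.03)],'plate')
    fit(P[k&(P[:,2]>.011)&(P[:,2]<.03)],'plate z');fit(P[k&(C.max(1)<45)&(P[:,2]<.011)&(P[:,2]>0)],'mat')
if __name__=='__main__':run(__import__('sys').argv[1])
E
python3 tile.py w1
```

```text
grip 429 c [ 483.1 -321.1] size [16.  31.8] ang 89.8 z 0.0531
plate 1688 c [ 482.6 -321.1] size [63.4 79.2] ang 89.6 z 0.0154
plate z 3095 c [ 482.9 -321.2] size [64.2 80.1] ang 89.7 z 0.0157
mat 8892 c [ 495.2 -318.4] size [147.9 127.9] ang 6.1 z 0.0053
```

Emit:
carry_out(motion=[[0, -0.2, -0.05, -0.095], [0, -0.4, -0.1, -0.19], [0, -0.6, -0.15, -0.285], [0, -0.8, -0.2, -0.38], [0, -1, -0.25, -0.475]])

```text
clock: 1.9
ee_pos: [0.4475, -0.2532, 0.2677]
ee_rot: [-0.259, -0.658, -0.258, 0.659]
force: [-0.4, -0.6, -0.4]
width: 0.0942
```

Emit:
carry_out(motion=[[0, -0.2, -0.2, -0.095], [0, -0.4, -0.4, -0.19], [0, -0.6, -0.6, -0.285], [0, -0.8, -0.8, -0.38], [0, -1, -0.95, -0.475]])

```text
clock: 2.4
ee_pos: [0.4503, -0.1147, 0.2678]
ee_rot: [-0.481, -0.518, -0.481, 0.519]
force: [0.8, 0.6, 0.6]
width: 0.0941
```

Emit:
carry_out(motion=[[0, 0, -0.2, -0.095], [0, 0, -0.4, -0.19], [0, 0, -0.6, -0.285], [0, 0, -0.8, -0.38], [0, 0, -1, -0.475]])

```text
clock: 2.9
ee_pos: [0.4586, -0.0159, 0.2678]
ee_rot: [0.637, 0.307, 0.637, -0.308]
force: [0.5, 0.1, 0.3]
width: 0.094
```

Emit:
carry_out(motion=[[0, 0.2, -0.2, -0.095], [0, 0.4, -0.4, -0.19], [0, 0.6, -0.6, -0.285], [0, 0.8, -0.8, -0.38], [0, 1, -0.9, -0.475]])

```text
clock: 3.4
ee_pos: [0.4817, 0.1179, 0.2679]
ee_rot: [0.705, 0.054, 0.705, -0.054]
force: [0.3, -0.1, 0.5]
width: 0.0942
```

```bash
python3 g.py 0.53 0.32 0.27 90
```

```text
pos [0.4817 0.1179 0.2679] jaw 81.24 t 3.4 F [ 0.33 -0.14  0.5 ] w 0.0942 j7 0.8
units [-0.0234  2.0714  0.1699] turn -0.0974
```

Emit:
carry_out(motion=[[0, 0.4, 0.03, -0.05], [0, 0.8, 0.06, -0.092], [0, 1, 0.08, -0.092]])

```text
clock: 3.7
ee_pos: [0.5063, 0.2171, 0.2675]
ee_rot: [0.707, 0.005, 0.707, -0.004]
force: [-0.2, 0.0, 0.6]
width: 0.0942
```

Emit:
carry_out(motion=[[0, 0.4, 0.15, 0], [0, 0.8, 0.3, 0], [0, 1, 0.3, 0], [0, 1, 0.3, 0]])

```text
clock: 4.1
ee_pos: [0.5367, 0.317, 0.2669]
ee_rot: [0.707, 0.004, 0.708, -0.004]
force: [0.6, -0.3, -0.6]
width: 0.0946
```

```bash
python3 -c "
from m import *
c=cap('wrist','w2');P=cloud(c).reshape(-1,3)
k=(abs(P[:,0]-.495)<.08)&(abs(P[:,1]-.324)<.08)
fit(P[k&(P[:,2]>.095)&(P[:,2]<.115)],'bar');fit(P[k&(P[:,2]>.05)&(P[:,2]<.0635)],'box');fit(P[k&(P[:,2]>.0655)&(P[:,2]<.075)],'skirt')
print(np.nanpercentile(P[k][:,2],[5,50,90,99]))
"; python3 g.py 0.495 0.324 0.11 88
```

```text
bar 642 c [494.4 326.4] size [13.2 45.6] ang 89.6 z 0.1021
box 6350 c [494.8 326.3] size [100.3 100.2] ang 0.3 z 0.0593
skirt 884 c [494.1 326. ] size [49.2 47.4] ang 89.8 z 0.0665
[-0.00096832  0.40466603  0.41487301  0.42024884]
pos [0.537  0.3146 0.267 ] jaw 89.24 t 4.15 F [ 0.62 -0.16  0.42] w 0.094 j7 0.62
units [ 1.5704  0.0902 -0.4196] turn 0.0138
```

View pics/w2.png

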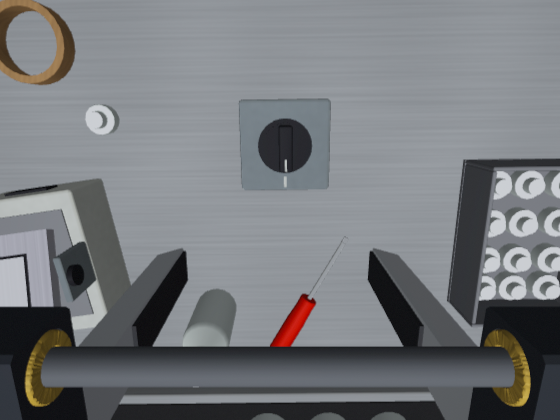

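Emit:
carry_out(motion=[[0.3, 0.06, -0.2, -0.005], [0.65, 0.12, -0.42, -0.005], [1, 0.12, -0.42, -0.005], [1, 0.12, -0.42, -0.005]])

```text
clock: 4.55
ee_pos: [0.4933, 0.3222, 0.1641]
ee_rot: [0.705, -0.0, 0.709, -0.005]
force: [0.2, -0.4, 0.1]
width: 0.0938
```

```bash
python3 g.py 0.4945 0.3263 0.073 89.8
```

```text
pos [0.4933 0.3222 0.1641] jaw 89.59 t 4.55 F [ 0.2  -0.39  0.13] w 0.0938 j7 0.49
units [0.9109 0.0478 0.017 ] turn -0.0024
```

Emit:
carry_out(motion=[[0.35, 0.03, 0, 0], [0.7, 0.03, 0, 0], [0.91, 0.03, 0, 0], [0.91, 0.03, 0, 0]])

```text
clock: 4.95
ee_pos: [0.4953, 0.3279, 0.0758]
ee_rot: [0.706, 0.002, 0.708, -0.004]
force: [0.2, -0.1, 0.3]
width: 0.0938
```

```bash
python3 g.py 0.4945 0.3263 0.073 89.8
```

```text
pos [0.4953 0.3279 0.0758] jaw 89.53 t 4.95 F [ 0.23 -0.14  0.33] w 0.0938 j7 0.4
units [ 0.028  -0.0155 -0.0083] turn -0.0029
```

Emit:
carry_out(motion=[[0, 0, 0, 0], [0, 0, 0, 0], [0, 0, 0, 0], [0, 0, 0, 0], [0, 0, 0, 0]], claw=1, grip_force=25)

```text
clock: 5.45
ee_pos: [0.4949, 0.3315, 0.0777]
ee_rot: [0.707, 0.002, 0.707, -0.002]
force: [-1.0, -0.1, -0.4]
width: 0.0576
```

```bash
python3 g.py 0.4945 0.3263 0.073 89.8
```

```text
pos [0.4949 0.3315 0.0777] jaw 89.71 t 5.45 F [-0.98 -0.05 -0.36] w 0.0576 j7 0.4
units [ 0.0474 -0.0521 -0.0039] turn -0.001
```

Emit:
carry_out(motion=[[0.01, 0, 0, 0], [0.02, 0, 0, 0], [0.02, 0, 0, 0], [0.02, 0, 0, 0], [0.02, 0, 0, 0]])

```text
clock: 5.95
ee_pos: [0.4945, 0.3313, 0.075]
ee_rot: [0.707, 0.002, 0.707, -0.002]
force: [0.5, -0.1, -0.1]
width: 0.0176
```

Emit:
carry_out(motion=[[0, 0, 0, 0], [0, 0, 0, 0], [0, 0, 0, 0]])

```text
clock: 6.25
ee_pos: [0.4946, 0.3314, 0.0751]
ee_rot: [0.707, 0.002, 0.707, -0.002]
force: [-0.5, -0.6, 0.8]
width: 0.0005
```

```bash
python3 g.py 0.4945 0.3263 0.073 89.8;python3 -c "
from h import *
print(get_obs()['moment'])"
```

```text
pos [0.4946 0.3314 0.0751] jaw 89.72 t 6.25 F [-0.46 -0.61  0.8 ] w 0.0005 j7 0.4
units [ 0.021  -0.0506 -0.0007] turn -0.0009
[ 0.06713254 -0.16644639 -0.04607353]
```

The fingers shut to 0.5 mm without holding the knob, so I'm taking another look.

```bash
python3 -c "
from h import *
for n in ['wrist','side','scene']:
    c=cap(n,n+'3')
    if n=='side':cv2.imwrite('pics/side3c.png',cv2.resize(c['frame'][200:380,130:310,::-1],None,fx=3,fy=3))
    if n=='scene':cv2.imwrite('pics/scene3c.png',cv2.resize(c['frame'][80:240,340:500,::-1],None,fx=3.5,fy=3.5))
"
```

```text
(no output)
```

View pics/wrist3.png

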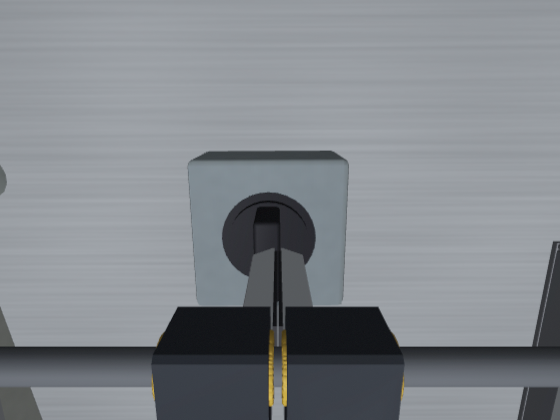

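View pics/side3c.png

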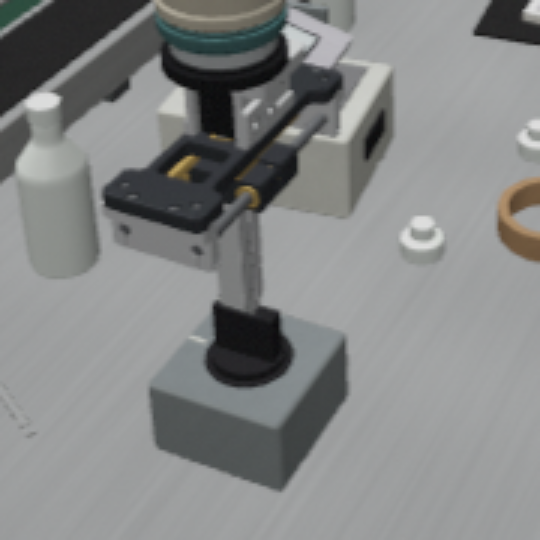

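View pics/scene3c.png

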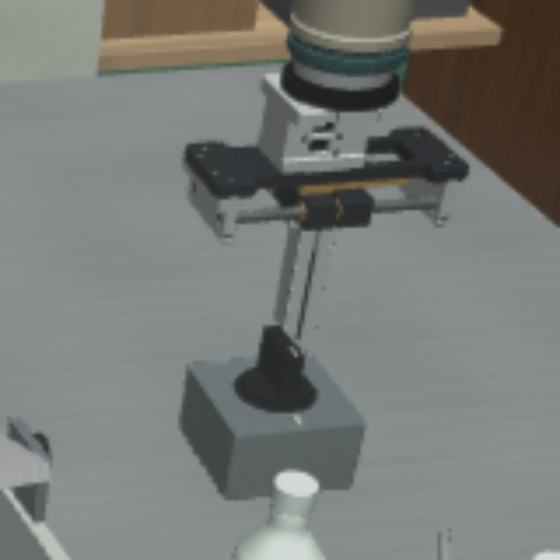

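```bash
python3 -c "
from m import *
for f in ['wrist3','side3','scene3']:
    P=cloud(dict(np.load(f+'.npz')))
    k=(abs(P[...,0]-.495)<.08)&(abs(P[...,1]-.326)<.08)
    print(f);fit(P[k&(P[...,2]>.095)&(P[...,2]<.105)],'bar.095-.105');fit(P[k&(P[...,2]>.115)&(P[...,2]<.14)],'fing');fit(P[k&(P[...,2]>.05)&(P[...,2]<.0635)],'box')
    for z in np.arange(.075,.18,.01):
        q=P[k&(abs(P[...,2]-z)<.005)]
        if len(q)>3: print(round(z,3),len(q),q[:,:2].min(0).round(3),q[:,:2].max(0).round(3))
"
```

```text
wrist3
bar.095-.105 848 c [480.6 325.8] size [13.7 18.5] ang 89.8 z 0.102
fing 1199 c [487.4 333.7] size [21.6 20.3] ang 35.0 z 0.1291
box 15738 c [494.4 326.1] size [ 99.2 100.3] ang 0.1 z 0.0593
0.075 95 [0.472 0.319] [0.474 0.333]
0.085 118 [0.472 0.319] [0.474 0.333]
0.095 135 [0.471 0.319] [0.479 0.333]
0.105 805 [0.472 0.319] [0.49  0.337]
0.115 323 [0.484 0.32 ] [0.487 0.344]
0.125 461 [0.484 0.32 ] [0.493 0.344]
0.135 550 [0.484 0.319] [0.502 0.344]
0.145 610 [0.484 0.319] [0.487 0.344]
0.155 761 [0.484 0.319] [0.487 0.344]
0.165 608 [0.484 0.319] [0.487 0.344]
0.175 270 [0.484 0.329] [0.494 0.334]
side3
bar.095-.105 121 c [494.  328.7] size [46.1 15.2] ang 4.9 z 0.1012
fing 142 c [488.5 338.2] size [29.6 16.8] ang 47.1 z 0.1283
box 1332 c [493.5 328.9] size [101.5 102.4] ang 0.7 z 0.0601
0.075 82 [0.47 0.32] [0.516 0.337]
0.085 83 [0.471 0.323] [0.515 0.336]
0.095 98 [0.47  0.324] [0.517 0.336]
0.105 79 [0.471 0.32 ] [0.516 0.337]
0.115 24 [0.483 0.322] [0.499 0.345]
0.125 65 [0.482 0.322] [0.504 0.346]
0.135 61 [0.483 0.322] [0.503 0.346]
0.145 65 [0.483 0.319] [0.502 0.347]
0.155 60 [0.482 0.32 ] [0.5   0.348]
0.165 61 [0.483 0.321] [0.501 0.347]
0.175 52 [0.483 0.322] [0.499 0.347]
scene3
bar.095-.105 79 c [497.6 320.7] size [15.8 49.5] ang 86.4 z 0.1018
fing 110 c [501.7 323.8] size [29.8 17.8] ang 60.3 z 0.1278
box 709 c [498.2 321.4] size [102.1 103.5] ang 89.6 z 0.0593
0.075 49 [0.478 0.31 ] [0.523 0.329]
0.085 47 [0.471 0.313] [0.522 0.327]
0.095 40 [0.477 0.314] [0.52  0.328]
0.105 62 [0.473 0.313] [0.522 0.333]
0.115 31 [0.487 0.314] [0.507 0.338]
0.125 46 [0.487 0.313] [0.508 0.339]
0.135 44 [0.487 0.314] [0.507 0.339]
0.145 42 [0.487 0.313] [0.508 0.34 ]
0.155 44 [0.484 0.314] [0.507 0.341]
0.165 49 [0.489 0.314] [0.508 0.339]
0.175 52 [0.488 0.313] [0.508 0.341]
```

```bash
python3 -c "
from m import *
for f in ['wrist0','w1','w2','wrist3']:
    P=cloud(dict(np.load(f+'.npz')));z=P[240:345,:,2]
    m=P[245:300,140:190];m2=P[245:300,365:420]
    c=dict(np.load(f+'.npz'));d=c['range_z']
    k=(d>.05)&(d<.25);v,u=np.where(k);i=np.argsort(P[k][:,2])[:8]
    print(f,c['position'].round(4),'lowest near pts',P[k][i].round(4)[[0,4,7]].tolist(),v[i][:3],u[i][:3],d[k][i][:3])
P=cloud(dict(np.load('scene0.npz')));
k=(abs(P[...,0]-.144)<.05)&(abs(P[...,1]+.634)<.1)&(P[...,2]>.05);print(np.sort(P[k][:,2])[:10])
P=cloud(dict(np.load('side0.npz')));
k=(abs(P[...,0]-.144)<.05)&(abs(P[...,1]+.634)<.1)&(P[...,2]>.12);print(np.sort(P[k][:,2])[:20])
o=get_obs();print(o['ee_pos'],o['joints'],o['ee_rot'])
"
```

```text
wrist0 [ 0.2177 -0.6167  0.3833] lowest near pts [[0.2508, -0.5644, 0.1144], [0.2457, -0.5648, 0.1153], [0.2501, -0.5647, 0.1154]] [44 39 56] [213 214 211] [0.248069   0.24715161 0.24949555]
w1 [ 0.5037 -0.3467  0.4786] lowest near pts [[0.4321, -0.2993, 0.298], [0.4247, -0.3939, 0.2989], [0.432, -0.2996, 0.2992]] [255 257 275] [186 369 187] [0.19310024 0.19228931 0.19507462]
w2 [0.4604 0.3178 0.4781] lowest near pts [[0.5305, 0.2703, 0.2977], [0.5264, 0.2672, 0.2984], [0.5263, 0.2682, 0.2987]] [255 259 261] [186 186 186] [0.19240883 0.19268845 0.19260335]
wrist3 [0.418  0.3318 0.2862] lowest near pts [[0.4448, 0.3693, 0.0345], [0.4451, 0.2801, 0.0348], [0.445, 0.2856, 0.0354]] [154 154 154] [333 332 315] [0.24989809 0.2498921  0.24971499]
[0.20420068 0.20443355 0.20566396 0.20643056 0.20663341 0.20687421
 0.20697182 0.20698158 0.20737783 0.208854  ]
[0.12072882 0.1208882  0.12126138 0.12168085 0.12205175 0.12235925
 0.12239708 0.12255599 0.12297504 0.12315511 0.12342859 0.12351709
 0.20321859 0.20360031 0.20496059 0.20576782 0.20595904 0.20601418
 0.20659203 0.20703898]
[0.49458597 0.33133415 0.07511184] [-0.24511417  0.74933263 -0.64573238  1.75519856  0.58425882  0.8378652
  0.40009717] [ 0.7071283   0.00175178  0.70708093 -0.00174922]
```

Every picture agrees, including those from the start pose: the real finger ends are about 30 mm behind the reported TCP. The reported z was 0.075 while the fingertips were at about 0.105, just above the bar. I'll open, recentre in y and go down 33 mm.

Emit:
carry_out(motion=[[-0.03, -0.05, 0, 0], [-0.03, -0.05, 0, 0], [-0.03, -0.05, 0, 0], [-0.03, -0.05, 0, 0], [-0.03, -0.05, 0, 0]], claw=0.4)

```text
clock: 6.9
ee_pos: [0.4945, 0.3264, 0.0781]
ee_rot: [0.707, 0.002, 0.707, -0.002]
force: [-0.5, 1.4, -0.1]
width: 0.0373
```

Emit:
carry_out(motion=[[0, 0, 0, 0], [0, 0, 0, 0]])

```text
clock: 7.1
ee_pos: [0.4945, 0.3264, 0.0781]
ee_rot: [0.707, 0.002, 0.707, -0.002]
force: [-0.6, 0.0, -0.4]
width: 0.0532
```

```bash
python3 g.py 0.4945 0.326 0.042 89.9; python3 -c "
from m import *
c=cap('wrist','w4')"
```

```text
pos [0.4945 0.3264 0.0781] jaw 89.72 t 7.1 F [-0.6   0.04 -0.35] w 0.0532 j7 0.41
units [ 3.606e-01 -4.200e-03 -3.000e-04] turn -0.002
```

View pics/w4.png

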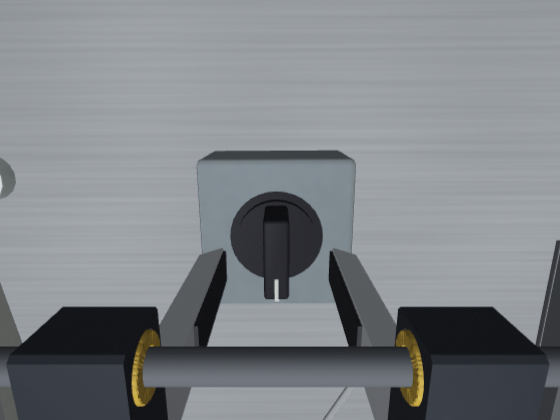

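The bar, at columns 265-288, now sits centred between the fingers at 225 and 330. I'll descend and close.

Emit:
carry_out(motion=[[0.15, 0, 0, 0], [0.3, 0, 0, 0], [0.36, 0, 0, 0], [0.36, 0, 0, 0]])

```text
clock: 7.55
ee_pos: [0.4935, 0.3255, 0.0402]
ee_rot: [0.706, 0.001, 0.708, -0.002]
force: [0.7, 0.3, 0.7]
width: 0.0562
```

Emit:
carry_out(motion=[[0, 0, 0, 0], [0, 0, 0, 0], [0, 0, 0, 0], [0, 0, 0, 0], [0, 0, 0, 0]], claw=1, grip_force=25)

```text
clock: 8.05
ee_pos: [0.4947, 0.3264, 0.0424]
ee_rot: [0.707, 0.002, 0.707, -0.002]
force: [0.6, -0.0, -0.3]
width: 0.0198
```

Emit:
carry_out(motion=[[0, 0, 0, 0], [0, 0, 0, 0]])

```text
clock: 8.25
ee_pos: [0.4946, 0.3257, 0.0423]
ee_rot: [0.707, 0.002, 0.707, -0.002]
force: [-1.2, -1.6, 3.1]
width: 0.0142
```

Emit:
carry_out(motion=[[0, 0, 0, 0.09], [0, 0, 0, 0.18], [0, 0, 0, 0.27], [0, 0, 0, 0.36], [0, 0, 0, 0.45]])

```text
clock: 8.75
ee_pos: [0.4949, 0.3264, 0.0423]
ee_rot: [0.662, 0.248, 0.662, -0.248]
force: [0.4, -0.8, 0.1]
width: 0.0139
```

Emit:
carry_out(motion=[[0, 0, 0, 0.09], [0, 0, 0, 0.18], [0, 0, 0, 0.27], [0, 0, 0, 0.31], [0, 0, 0, 0.31]])

```text
clock: 9.25
ee_pos: [0.4954, 0.3267, 0.0423]
ee_rot: [0.584, 0.399, 0.584, -0.398]
force: [2.4, -0.0, -0.7]
width: 0.0138
```

```bash
python3 g.py 0.4945 0.326 0.042 21; python3 -c "
from m import *
print(get_obs()['moment'])
c=cap('wrist','w5')"
```

```text
pos [0.4954 0.3267 0.0423] jaw 21.35 t 9.25 F [ 2.39 -0.01 -0.67] w 0.0138 j7 -0.55
units [ 0.0029 -0.0106  0.0031] turn 0.0039
[-0.13739724 -0.50106324  0.09357749]
```

View pics/w5.png

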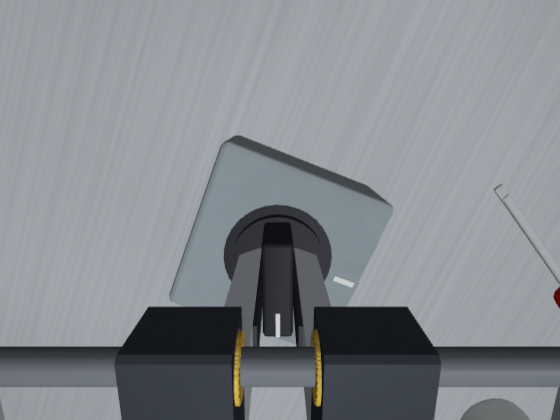

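The knob has turned 68.4° so far and the stop is at 68.75°. A bit more will make sure, and I'll watch the moment.

Emit:
carry_out(motion=[[0, 0, 0, 0.03], [0, 0, 0, 0.05], [0, 0, 0, 0.05], [0, 0, 0, 0.05]])

```text
clock: 9.7
ee_pos: [0.4952, 0.3269, 0.0423]
ee_rot: [0.568, 0.422, 0.568, -0.42]
force: [3.1, 1.0, 0.2]
width: 0.0143
```

```bash
python3 g.py 0.4945 0.326 0.042 21; python3 -c "
from m import *
print(get_obs()['moment'])"
```

```text
pos [0.4952 0.3269 0.0423] jaw 16.92 t 9.7 F [3.14 0.99 0.16] w 0.0143 j7 -0.6
units [ 0.0029 -0.0097  0.0068] turn -0.0453
[ 0.12989929 -0.82180721  0.52957125]
```

The moment jumped from 0.09 to 0.53 N m, so the knob is against its stop. Now I'll open and let it spring back.

Emit:
carry_out(motion=[[0, 0, 0, -0.05], [0, 0, 0, -0.05], [0, 0, 0, -0.05], [0, 0, 0, -0.05], [0, 0, 0, -0.05]], claw=0)

```text
clock: 10.2
ee_pos: [0.4941, 0.3258, 0.0419]
ee_rot: [0.584, 0.399, 0.584, -0.4]
force: [-0.3, -0.6, 0.0]
width: 0.0511
```

Emit:
carry_out(motion=[[0, 0, 0, 0], [0, 0, 0, 0], [0, 0, 0, 0], [-0.2, 0, 0, 0], [-0.6, 0, 0, 0]])

```text
clock: 10.7
ee_pos: [0.4924, 0.3245, 0.1]
ee_rot: [0.583, 0.397, 0.585, -0.401]
force: [0.2, 1.3, -0.0]
width: 0.0911
```

Emit:
carry_out(motion=[[-0.4, 0, 0, -0.05], [-0.8, 0, 0, -0.1], [-1, 0, 0, -0.15], [-1, 0, 0, -0.2]])

```text
clock: 11.1
ee_pos: [0.4964, 0.3278, 0.2059]
ee_rot: [0.641, 0.304, 0.638, -0.3]
force: [-0.1, 0.2, 0.1]
width: 0.0938
```

```bash
python3 g.py 0.60 0.03 0.24 90; python3 -c "
from m import *
c=cap('wrist','w6')"
```

```text
pos [0.4964 0.3278 0.2059] jaw 39.47 t 11.1 F [-0.06  0.24  0.05] w 0.0938 j7 -0.2
units [-0.3458 -1.0911  2.958 ] turn -0.5614
```

View pics/w6.png

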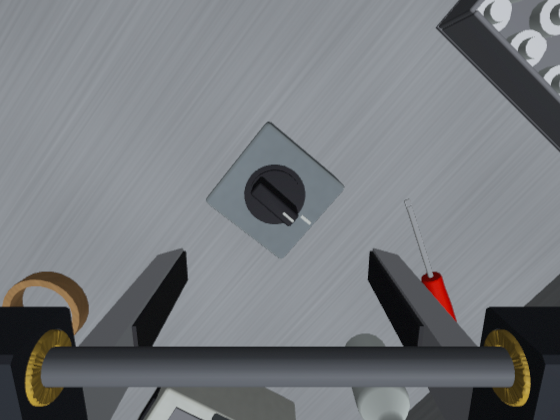

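The knob has sprung back: the bar's white mark lines up with the mark on the box at (297,217). Next I'll look at the stage on the way to the tile.

Emit:
carry_out(motion=[[-0.2, -0.1, 0.25, -0.09], [-0.4, -0.2, 0.5, -0.18], [-0.6, -0.3, 0.75, -0.27], [-0.6, -0.41, 0.96, -0.28]])

```text
clock: 11.55
ee_pos: [0.5253, 0.2254, 0.264]
ee_rot: [0.691, 0.156, 0.689, -0.155]
force: [-0.2, 0.6, 0.6]
width: 0.094
```

Emit:
carry_out(motion=[[0, -0.25, 0.23, -0.09], [0, -0.5, 0.46, -0.18], [0, -0.78, 0.7, -0.27], [0, -0.78, 0.7, -0.28]])

```text
clock: 11.95
ee_pos: [0.5547, 0.118, 0.2607]
ee_rot: [0.707, 0.003, 0.708, -0.006]
force: [0.4, -0.6, 0.6]
width: 0.0941
```

Emit:
carry_out(motion=[[0, -0.4, 0.2, 0], [0, -0.8, 0.4, 0], [0, -0.9, 0.5, 0], [0, -0.9, 0.5, 0]])

```text
clock: 12.35
ee_pos: [0.6035, 0.0331, 0.261]
ee_rot: [0.707, 0.004, 0.707, -0.004]
force: [0.3, 0.3, 0.9]
width: 0.0941
```

```bash
cat > stage.py <<'E'
from m import *
import sys
def run(f):
    c=dict(np.load(f+'.npz'));I=cloud(c);P=I.reshape(-1,3);P=P[~np.isnan(P[:,0])]
    a=P[(abs(P[:,0]-.633)<.1)&(abs(P[:,1]-.036)<.1)&(P[:,2]>.105)&(P[:,2]<.165)]
    best=None;rng=np.random.default_rng(0)
    for i in range(600):
        q=a[rng.choice(len(a),3,False)];n=np.cross(q[1]-q[0],q[2]-q[0]);n/=np.linalg.norm(n)+1e-12;n*=np.sign(n[2])
        k=abs((a-q[0])@n)<.002
        if n[2]>.7 and (best is None or k.sum()>best.sum()):best=k
    b=a[best];m=b.mean(0);n=np.linalg.svd(b-m,full_matrices=False)[2][2];n*=np.sign(n[2])
    y=np.cross(n,[1,0,0]);y=np.cross([0,0,1],[-n[0]*-1,-n[1]*-1,0]);y=-y/np.linalg.norm(y)
    x=np.cross(y,n)
    uv=np.stack([(b-m)@x,(b-m)@y],1);r=cv2.minAreaRect((uv*1000).astype(np.float32))
    print('n',n.round(4),'tilt',np.arccos(n[2]).round(4),'N',len(b),'rect',np.round(r[1],1),round(r[2],2))
    print('centre',(m+x*r[0][0]/1000+y*r[0][1]/1000).round(4),'x',x.round(4),'y',y.round(4),'y yaw deg',np.degrees(np.arctan2(y[1],y[0])).round(2))
    # long axis of rectangle in world
    bp=cv2.boxPoints(r)/1000;
    for i in range(4):
        d=bp[(i+1)%4]-bp[i];w=x*d[0]+y*d[1];print(' edge',round(np.linalg.norm(d)*1000,1),(w/np.linalg.norm(w)).round(4))
if __name__=='__main__':run(sys.argv[1])
E
python3 g.py 0.60 0.03 0.27 90; python3 -c "
from m import *
c=cap('wrist','w7')"; python3 stage.py w7
```

```text
pos [0.6035 0.0331 0.261 ] jaw 89.38 t 12.35 F [0.27 0.27 0.93] w 0.0941 j7 1.13
units [-0.0897 -0.0316 -0.0347] turn -0.0069
n [-0.3187 -0.0457  0.9467] tilt 0.3278 N 11606 rect [140.2 110.2] 89.75
centre [0.6297 0.0382 0.1294] x [0.9372 0.1344 0.322 ] y [-0.1419  0.9899 -0.    ] y yaw deg 98.16
 edge 110.2 [0.9378 0.13   0.322 ]
 edge 140.2 [-0.1378  0.9905  0.0014]
 edge 110.2 [-0.9378 -0.13   -0.322 ]
 edge 140.2 [ 0.1378 -0.9905 -0.0014]
```

View pics/w7.png

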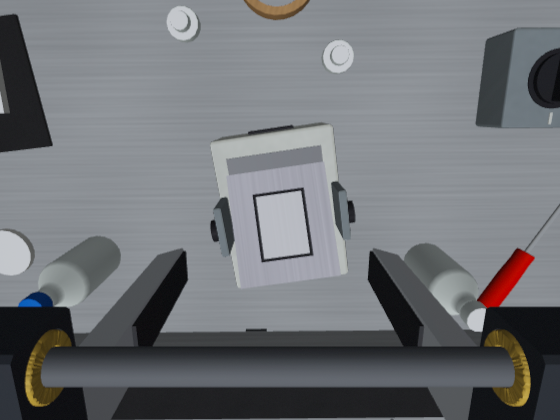

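```bash
python3 -c "
from m import *
c=dict(np.load('w7.npz'));P=cloud(c);f=c['frame']
cv2.imwrite('pics/w7c.png',cv2.resize(f[140:300,195:365,::-1],None,fx=4,fy=4,interpolation=cv2.INTER_CUBIC))
g=cv2.cvtColor(f,cv2.COLOR_RGB2GRAY);m=np.zeros_like(g);m[175:275,240:325]=1
k=(g<90)&(m>0);n=np.array([-.3187,-.0457,.9467]);x=np.array([.9372,.1344,.322]);y=np.array([-.1419,.9899,0])
q=P[k];o=np.array([.6297,.0382,.1294]);uv=np.stack([(q-o)@x,(q-o)@y],1)*1000
uv=uv[(abs((q-o)@n)<.004)]
r=cv2.minAreaRect(uv.astype(np.float32));print(len(uv),r,(o+x*r[0][0]/1000+y*r[0][1]/1000))
# strip outline: y extents of face outside cheeks at u=+50
q=P.reshape(-1,3);q=q[~np.isnan(q[:,0])];u=(q-o)@x;v=(q-o)@y;w=(q-o)@n
for u0 in (-.045,-.03,.03,.045):
    s=(abs(u-u0)<.003)&(abs(w)<.003);print(u0,v[s].min().round(4),v[s].max().round(4))
"
```

```text
540 ((0.4550323486328125, -0.09245491027832031), (49.60924530029297, 65.32727813720703), 89.6029052734375) [0.63013958 0.03816964 0.12954652]
-0.045 -0.0474 0.0482
-0.03 -0.0584 0.0482
0.03 -0.2562 0.048
0.045 -0.2409 0.0477
```

View pics/w7c.png

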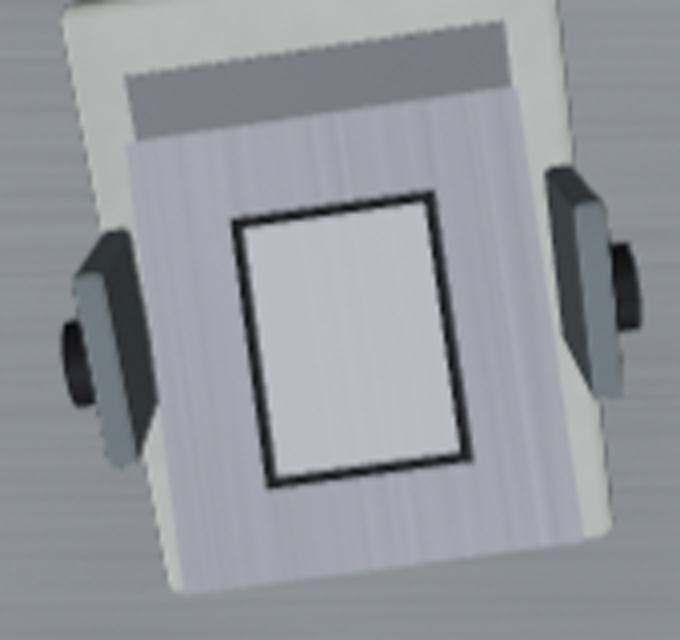

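The stage is clear: face centre about (0.630, 0.038, 0.130), tilt 0.328 rad, yaw 8°. The window comes out at 65x50 with its border and is centred on the same point. Now I'll go to the tile.

Emit:
carry_out(motion=[[0, -0.4, -0.2, 0], [0, -0.8, -0.35, 0], [0, -1, -0.4, 0]])

```text
clock: 12.7
ee_pos: [0.56, -0.0652, 0.262]
ee_rot: [0.706, 0.001, 0.708, -0.002]
force: [-0.8, -0.8, -0.1]
width: 0.0944
```

Emit:
carry_out(motion=[[0, -0.4, -0.2, 0], [0, -0.8, -0.35, 0], [0, -1, -0.4, 0]])

```text
clock: 13.0
ee_pos: [0.5197, -0.1653, 0.262]
ee_rot: [0.706, 0.002, 0.708, -0.003]
force: [-0.2, 0.3, -0.5]
width: 0.0941
```

Emit:
carry_out(motion=[[0, -0.4, -0.2, 0], [0, -0.8, -0.35, 0], [0, -1, -0.4, 0]])

```text
clock: 13.3
ee_pos: [0.4795, -0.2652, 0.262]
ee_rot: [0.707, 0.002, 0.708, -0.003]
force: [-0.1, 0.8, -0.9]
width: 0.0941
```

Emit:
carry_out(motion=[[0.4, -0.3, 0, 0], [0.8, -0.53, 0, 0], [0.9, -0.53, 0, 0], [0.9, -0.53, 0, 0]], claw=0.3)

```text
clock: 13.7
ee_pos: [0.4807, -0.3137, 0.1709]
ee_rot: [0.706, 0.002, 0.708, 0.0]
force: [0.6, 1.2, 0.2]
width: 0.0669
```

```bash
python3 g.py 0.483 -0.321 -0.009 89.7; python3 -c "
from m import *
c=cap('wrist','w8')
P=cloud(dict(np.load('scene0.npz')));k=(P[...,0]<.75)&(P[...,0]>.58)&(abs(P[...,1]+.2)<.1)&(P[...,2]>.03)&(P[...,2]<.1);fit(P[k],'botB')"; python3 tile.py w8
```

```text
pos [ 0.4807 -0.3137  0.1709] jaw 89.84 t 13.7 F [0.65 1.21 0.18] w 0.0669 j7 1.72
units [ 1.7982 -0.0792  0.0276] turn 0.0016
botB 757 c [ 723.4 -210.9] size [55.5 36.5] ang 85.8 z 0.0687
grip 624 c [ 481.6 -320.8] size [15.6 31.3] ang 89.8 z 0.0531
plate 2629 c [ 482.2 -321. ] size [63.6 79.3] ang 89.7 z 0.0153
plate z 4289 c [ 482.  -320.9] size [64.1 79.8] ang 89.6 z 0.0156
mat 10819 c [ 495.1 -319.1] size [147.7 128. ] ang 6.2 z 0.0052
```

View pics/w8.png

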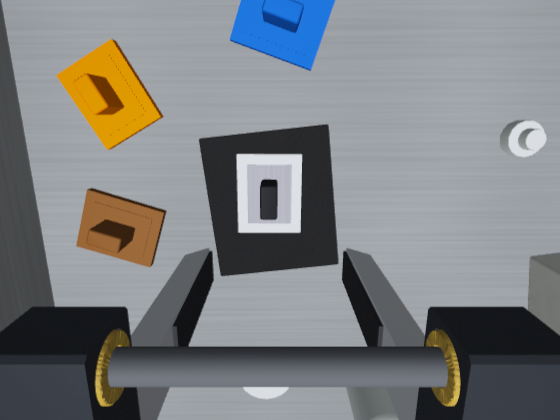

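Emit:
carry_out(motion=[[0.4, -0.07, 0.02, 0], [0.8, -0.07, 0.02, 0], [1, -0.07, 0.02, 0], [1, -0.07, 0.02, 0], [1, -0.07, 0.02, 0]])

```text
clock: 14.25
ee_pos: [0.4853, -0.3229, 0.0743]
ee_rot: [0.708, 0.001, 0.706, -0.001]
force: [-0.5, -0.2, 1.3]
width: 0.0659
```

```bash
python3 g.py 0.4825 -0.321 -0.009 89.7
```

```text
pos [ 0.4853 -0.3229  0.0743] jaw 89.84 t 14.25 F [-0.49 -0.17  1.28] w 0.0659 j7 1.64
units [ 0.8327  0.0195 -0.0307] turn 0.0015
```

Emit:
carry_out(motion=[[0.3, 0.01, -0.02, 0], [0.6, 0.02, -0.03, 0], [0.75, 0.02, -0.03, 0], [0.82, 0.02, -0.03, 0], [0.82, 0.02, -0.03, 0]])

```text
clock: 14.75
ee_pos: [0.4809, -0.3221, -0.0093]
ee_rot: [0.707, 0.002, 0.707, -0.002]
force: [0.6, -0.2, 0.3]
width: 0.0657
```

```bash
python3 g.py 0.4825 -0.321 -0.009 89.7;python3 -c "
from m import *
c=cap('side','s9');f=c['frame'][130:240,260:380,::-1];cv2.imwrite('pics/s9c.png',cv2.resize(f,None,fx=5,fy=5,interpolation=cv2.INTER_CUBIC));c=cap('wrist','w9')"
```

```text
pos [ 0.4809 -0.3221 -0.0093] jaw 89.73 t 14.75 F [ 0.62 -0.16  0.26] w 0.0657 j7 1.56
units [-0.0028  0.011   0.0158] turn 0.0003
```

View pics/s9c.png

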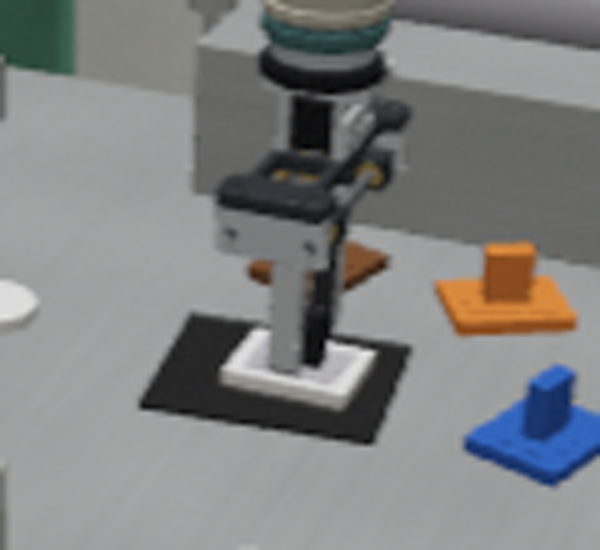

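View pics/w9.png

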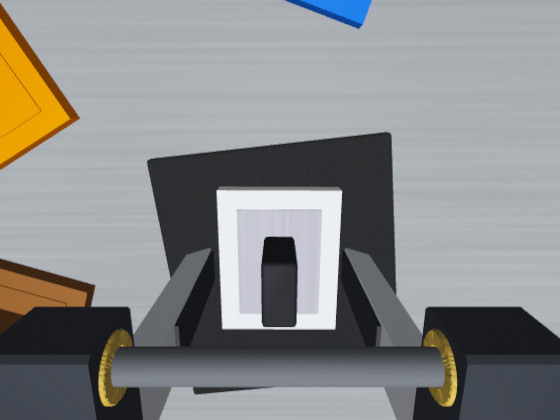

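Emit:
carry_out(motion=[[0, 0.01, 0.015, 0], [0, 0.01, 0.015, 0], [0, 0.01, 0.015, 0], [0, 0.01, 0.015, 0], [0, 0.01, 0.015, 0]], claw=1, grip_force=15)

```text
clock: 15.35
ee_pos: [0.4815, -0.3212, -0.0098]
ee_rot: [0.707, 0.002, 0.707, -0.002]
force: [1.3, 0.3, -0.4]
width: 0.0296
```

Emit:
carry_out(motion=[[0, 0, 0, 0], [0, 0, 0, 0], [0, 0, 0, 0]])

```text
clock: 15.65
ee_pos: [0.4815, -0.3212, -0.0099]
ee_rot: [0.707, 0.002, 0.707, -0.002]
force: [0.1, -0.6, -0.4]
width: 0.0157
```

```bash
python3 g.py 0.4825 -0.321 -0.009 89.7;python3 -c "
from m import *
c=cap('side','s10');P=cloud(c)
k=(abs(P[...,0]-.48)<.06)&(abs(P[...,1]+.316)<.06)&(c['frame'].mean(2)>0)
f=c['frame'][130:240,260:380,::-1];cv2.imwrite('pics/s10c.png',cv2.resize(f,None,fx=5,fy=5,interpolation=cv2.INTER_CUBIC))"
```

```text
pos [ 0.4815 -0.3212 -0.0099] jaw 89.71 t 15.65 F [ 0.09 -0.61 -0.4 ] w 0.0157 j7 1.56
units [-0.0094  0.0017  0.0099] turn 0.0001
```

View pics/s10c.png

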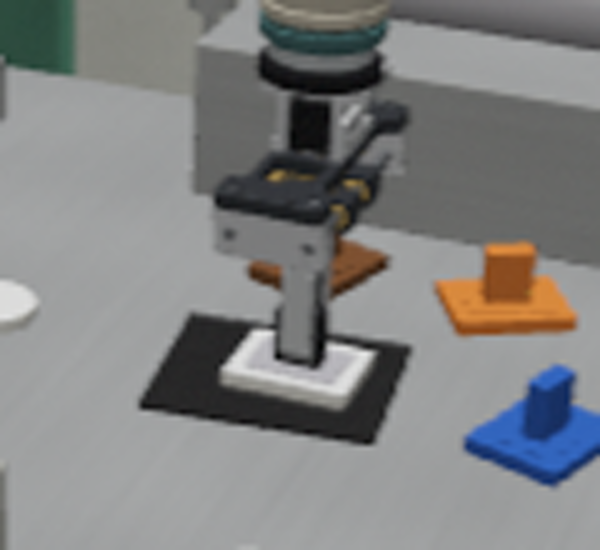

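Gripped at 15.7 mm. I'll lift and carry it to the stage.

Emit:
carry_out(motion=[[-0.1, 0, 0, 0], [-0.3, 0, 0, 0], [-0.6, 0, 0, 0], [-0.9, 0, 0, 0], [-1, 0, 0, 0]])

```text
clock: 16.2
ee_pos: [0.4834, -0.3217, 0.0933]
ee_rot: [0.709, 0.001, 0.706, -0.003]
force: [0.8, 1.2, -0.8]
width: 0.0159
```

Emit:
carry_out(motion=[[-0.3, 0.1, 0.1, 0], [-0.6, 0.3, 0.2, 0], [-0.9, 0.6, 0.3, 0], [-1, 0.9, 0.4, 0], [-1, 1, 0.4, 0]])

```text
clock: 16.7
ee_pos: [0.5246, -0.2171, 0.1919]
ee_rot: [0.709, 0.0, 0.706, 0.0]
force: [0.7, 0.0, -1.7]
width: 0.0158
```

Emit:
carry_out(motion=[[0, 0.3, 0.15, 0], [0, 0.6, 0.3, 0], [0, 0.9, 0.45, 0], [0, 1, 0.5, 0]])

```text
clock: 17.1
ee_pos: [0.5729, -0.1178, 0.1892]
ee_rot: [0.707, 0.001, 0.707, 0.001]
force: [0.5, 1.1, -1.7]
width: 0.0163
```

```bash
python3 g.py 0.628 0.038 0.18 98;python3 -c "
from m import *
c=cap('wrist','w11')"
```

```text
pos [ 0.5729 -0.1178  0.1892] jaw 89.97 t 17.1 F [ 0.45  1.06 -1.75] w 0.0163 j7 1.36
units [0.0949 1.558  0.5497] turn -0.0893
```

View pics/w11.png

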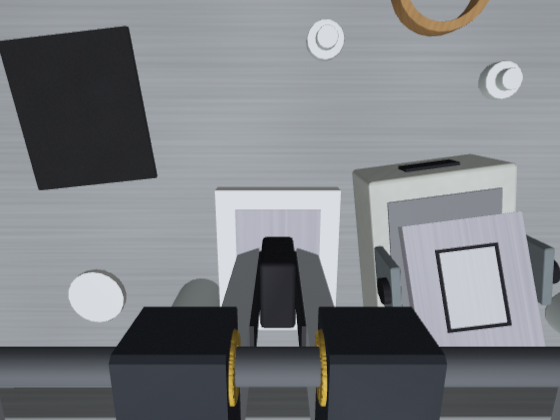

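Emit:
carry_out(motion=[[0, 0.3, 0.1, -0.03], [0, 0.6, 0.2, -0.06], [0, 0.9, 0.35, -0.089], [0, 1, 0.4, -0.089]])

```text
clock: 17.55
ee_pos: [0.6132, -0.0199, 0.1894]
ee_rot: [0.705, -0.048, 0.706, 0.049]
force: [0.4, -0.0, -1.1]
width: 0.0161
```

```bash
python3 g.py 0.628 0.038 0.16 98
```

```text
pos [ 0.6132 -0.0199  0.1894] jaw 97.88 t 17.55 F [ 0.41 -0.01 -1.08] w 0.0161 j7 1.32
units [0.2949 0.5526 0.2259] turn -0.0014
```

Emit:
carry_out(motion=[[0.1, 0.25, 0.12, 0], [0.2, 0.5, 0.23, 0], [0.29, 0.55, 0.23, 0], [0.29, 0.55, 0.23, 0], [0.29, 0.55, 0.23, 0]])

```text
clock: 18.05
ee_pos: [0.6279, 0.0326, 0.1606]
ee_rot: [0.705, -0.047, 0.706, 0.046]
force: [-0.7, -1.0, -1.2]
width: 0.0162
```

```bash
python3 g.py 0.628 0.038 0.13 98;python3 -c "
from m import *
c=cap('wrist','w12');c=cap('side','s12');f=c['frame'][140:280,160:300,::-1];cv2.imwrite('pics/s12c.png',cv2.resize(f,None,fx=4,fy=4,interpolation=cv2.INTER_CUBIC))"
```

```text
pos [0.6279 0.0326 0.1606] jaw 97.57 t 18.05 F [-0.65 -1.04 -1.24] w 0.0162 j7 1.21
units [0.3055 0.0538 0.0087] turn -0.0048
```

View pics/w12.png

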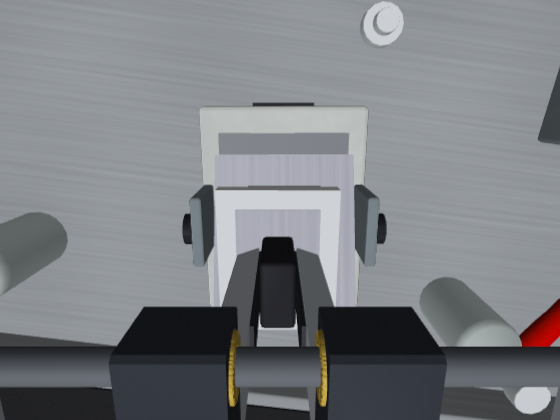

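View pics/s12c.png

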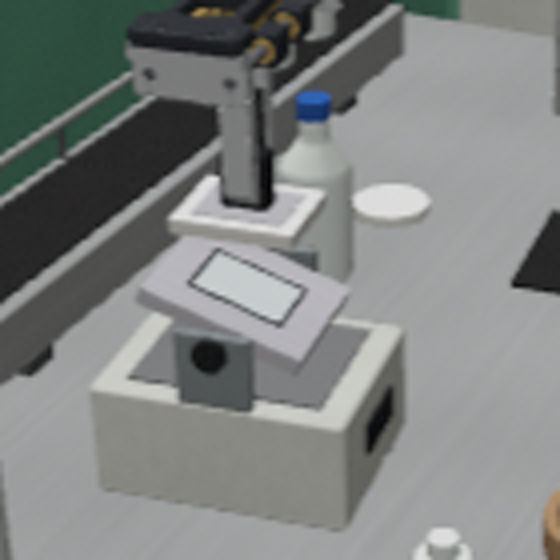

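The tile's yaw matches the stage. I'll shift 5 mm in +y and come down to just above contact.

Emit:
carry_out(motion=[[0.1, 0.03, 0.005, -0.004], [0.2, 0.05, 0.01, -0.004], [0.28, 0.05, 0.01, -0.004], [0.28, 0.05, 0.01, -0.004], [0.28, 0.05, 0.01, -0.004]], grip_force=12)

```text
clock: 18.65
ee_pos: [0.6286, 0.0409, 0.1326]
ee_rot: [0.705, -0.05, 0.706, 0.05]
force: [0.2, 0.7, -1.9]
width: 0.0159
```

```bash
python3 g.py 0.628 0.038 0.126 98; python3 g.py 0.6198 0.0366 0.1115 98
```

```text
pos [0.6286 0.0409 0.1326] jaw 98.09 t 18.65 F [ 0.21  0.65 -1.94] w 0.0159 j7 1.19
units [ 0.0665 -0.0282 -0.0098] turn 0.001
pos [0.6286 0.0409 0.1326] jaw 98.09 t 18.65 F [ 0.21  0.65 -1.94] w 0.0159 j7 1.19
units [ 0.2115 -0.0305 -0.0929] turn 0.001
```

Emit:
carry_out(motion=[[0.02, -0.015, 0, 0], [0.04, -0.025, 0, 0], [0.06, -0.025, -0.01, 0], [0.075, -0.025, -0.015, 0], [0.085, -0.025, -0.02, 0]])

```text
clock: 19.15
ee_pos: [0.6273, 0.0378, 0.1251]
ee_rot: [0.706, -0.05, 0.705, 0.049]
force: [-1.3, -0.5, 4.2]
width: 0.0159
```

Emit:
carry_out(motion=[[0.01, 0, -0.005, 0], [0.02, 0, -0.01, 0], [0.03, 0, -0.015, 0], [0.04, 0, -0.02, 0], [0.04, 0, -0.02, 0]])

```text
clock: 19.65
ee_pos: [0.6249, 0.0375, 0.1203]
ee_rot: [0.705, -0.05, 0.706, 0.05]
force: [-0.9, -2.3, 1.8]
width: 0.0159
```

```bash
python3 g.py 0.6198 0.0366 0.1115 98;python3 -c "
from m import *
print(get_obs()['moment']);c=cap('side','s13');f=c['frame'][140:280,160:300,::-1];cv2.imwrite('pics/s13c.png',cv2.resize(f,None,fx=4,fy=4,interpolation=cv2.INTER_CUBIC))"
```

```text
pos [0.6249 0.0375 0.1203] jaw 98.07 t 19.65 F [-0.95 -2.26  1.81] w 0.0159 j7 1.18
units [ 0.0885 -0.0015 -0.0518] turn 0.0008
[-0.4451533   0.05801388 -0.00533602]
```

View pics/s13c.png

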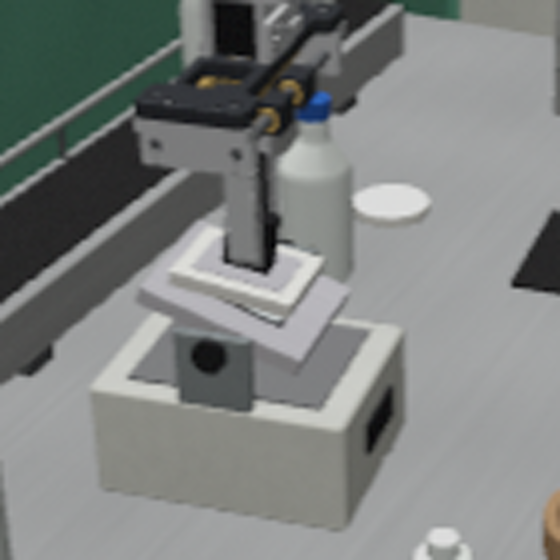

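The tile is pivoting in the grip at only a few newtons, so I'll continue down the no-slip path.

Emit:
carry_out(motion=[[0.015, 0, -0.01, 0], [0.03, 0, -0.02, 0], [0.045, 0, -0.028, 0], [0.06, 0, -0.036, 0], [0.06, 0, -0.036, 0]])

```text
clock: 20.2
ee_pos: [0.6216, 0.0378, 0.1143]
ee_rot: [0.705, -0.05, 0.705, 0.05]
force: [0.2, -1.1, 0.4]
width: 0.0157
```

Emit:
carry_out(motion=[[0.01, 0, -0.005, 0], [0.02, 0, -0.01, 0], [0.025, 0, -0.013, 0], [0.025, 0, -0.013, 0]])

```text
clock: 20.6
ee_pos: [0.6204, 0.0377, 0.1121]
ee_rot: [0.705, -0.05, 0.705, 0.05]
force: [0.6, -0.6, 0.9]
width: 0.016
```

```bash
python3 g.py 0.6198 0.0366 0.1115 98;python3 -c "
from m import *
print(get_obs()['moment']);c=cap('side','s14');f=c['frame'][140:280,160:300,::-1];cv2.imwrite('pics/s14c.png',cv2.resize(f,None,fx=4,fy=4,interpolation=cv2.INTER_CUBIC))"
```

```text
pos [0.6204 0.0377 0.1121] jaw 98.1 t 20.6 F [ 0.55 -0.6   0.92] w 0.016 j7 1.17
units [ 0.0057 -0.0096 -0.0071] turn 0.0012
[ 0.04891363 -0.32979364 -0.01868821]
```

View pics/s14c.png

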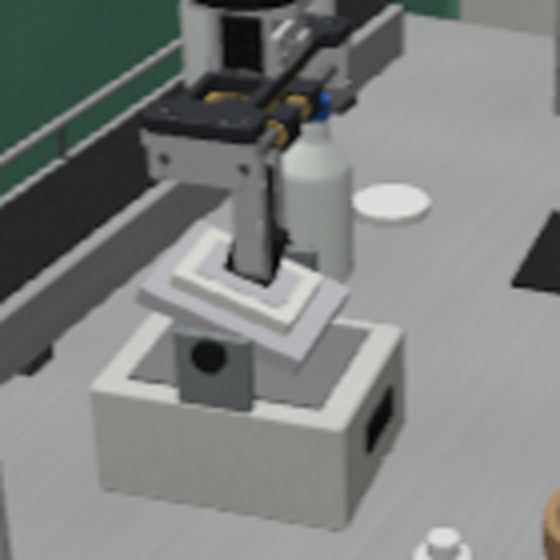

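Emit:
carry_out(motion=[[0.01, 0, 0, 0], [0.015, 0, 0, 0], [0.02, 0, 0, 0], [0.02, 0, 0, 0]])

```text
clock: 21.05
ee_pos: [0.62, 0.0376, 0.1111]
ee_rot: [0.705, -0.05, 0.705, 0.05]
force: [-1.6, 0.2, 9.4]
width: 0.0163
```

```bash
cat > chk.py <<'E'
from m import *
import sys
from scipy.spatial.transform import Rotation as Ro
t=sys.argv[1]
o=get_obs();print('moment',o['moment'].round(3),'F',o['force'].round(2),'t',o['clock'])
n=np.array([-.3187,-.0457,.9467]);y=np.array([-.1400,.9902,0]);x=np.cross(y,n);C=np.array([.630,.0382,.1295])
print('Fn on tile(net,excl weight 1.7)',(o['force']+[0,0,1.7])@n,'Fx',(o['force']+[0,0,1.7])@x)
c=cap('wrist',t);P=cloud(c);f=c['frame'];D=P-C
u,v,w=D@x*1000,D@y*1000,D@n*1000
# plate back plane
k=(f.min(2)>120)&(abs(u)<60)&(abs(v)<48)&(w>5)&(w<22)
q=P[k];m=q.mean(0);nn=np.linalg.svd(q-m,full_matrices=False)[2][2];nn*=np.sign(nn[2])
print('plate',k.sum(),'w med',np.median(w[k]).round(2),'normal',nn.round(4),'err rad along x,y',(nn@x).round(4),(nn@y).round(4))
print('u range',np.percentile(u[k],[.5,99.5]).round(1),'v range',np.percentile(v[k],[.5,99.5]).round(1))
r=cv2.minAreaRect(np.stack([u[k],v[k]],1).astype(np.float32));print(r)
kf=(abs(w)<3)&(abs(u)<56)&(abs(v)<49);q=P[kf];m=q.mean(0);nf=np.linalg.svd(q-m,full_matrices=False)[2][2];nf*=np.sign(nf[2])
print('face w',np.median(w[kf]).round(2),'n',nf.round(4),'v',v[kf].min().round(1),v[kf].max().round(1),'umax/min',u[kf].min().round(1),u[kf].max().round(1))
cv2.imwrite('pics/%sc.png'%t,cv2.resize(f[80:360,170:390,::-1],None,fx=2,fy=2))
E
python3 g.py 0.6198 0.0366 0.1115 98; python3 chk.py w15
```

```text
pos [0.62   0.0376 0.1111] jaw 98.1 t 21.05 F [-1.6   0.18  9.37] w 0.0163 j7 1.17
units [-0.0035 -0.0099 -0.0037] turn 0.0012
moment [-0.212  0.413 -0.059] F [-1.6   0.18  9.37] t 21.05
Fn on tile(net,excl weight 1.7) 10.979855901593433 Fx 2.086620574247195
plate 7809 w med 10.06 normal [-0.3205 -0.0454  0.9462] err rad along x,y -0.0018 -0.0001
u range [-38.4  36.6] v range [-30.4  33.2]
((-0.7502365112304688, 1.4420585632324219), (75.7362060546875, 64.13542938232422), 0.3525969684123993)
face w -0.19 n [-0.3193 -0.0447  0.9466] v -48.5 48.2 umax/min -55.3 18.1
```

View pics/w15c.png

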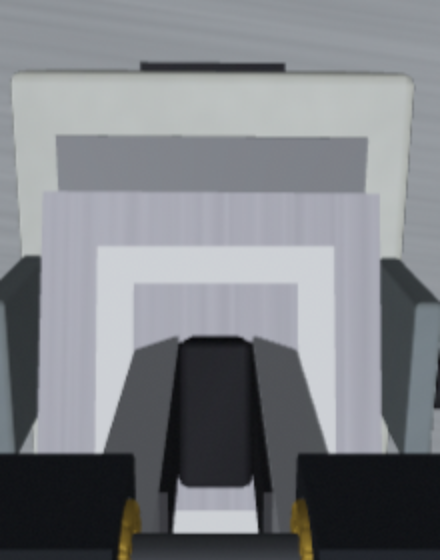

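The tile is flush: its back is 10.06 mm above the face and the angle error is 0.002 rad. It sits about 1.3 mm off centre in both u and v. I'll lift it a few mm along the normal with a firmer grip, correct and land again.

Emit:
carry_out(motion=[[0, 0, 0, 0], [-0.02, 0, -0.007, 0], [-0.04, 0, -0.014, 0], [-0.045, -0.012, -0.026, 0], [-0.045, -0.012, -0.026, 0]], grip_force=25)

```text
clock: 21.6
ee_pos: [0.6174, 0.0353, 0.1142]
ee_rot: [0.705, -0.05, 0.706, 0.05]
force: [0.7, -0.4, -0.7]
width: 0.016
```

```bash
python3 g.py 0.6198 0.0366 0.1115 98; python3 chk.py w16
```

```text
pos [0.6174 0.0353 0.1142] jaw 98.07 t 21.6 F [ 0.72 -0.37 -0.68] w 0.016 j7 1.18
units [0.0272 0.01   0.0253] turn 0.0008
moment [ 0.084 -0.132  0.032] F [ 0.72 -0.37 -0.68] t 21.6
Fn on tile(net,excl weight 1.7) 0.7509421437939885 Fx 0.9488060706769911
plate 7802 w med 13.86 normal [-0.3196 -0.0462  0.9464] err rad along x,y -0.001 -0.001
u range [-40.2  34.8] v range [-32.4  31.1]
((-2.4820709228515625, -0.6597061157226562), (75.60137939453125, 64.26478576660156), 0.1405647248029709)
face w -0.18 n [-0.3191 -0.0451  0.9466] v -48.3 48.1 umax/min -55.1 17.0
```

Emit:
carry_out(motion=[[0.012, 0.005, 0.006, 0], [0.022, 0.005, 0.01, 0], [0.03, 0.005, 0.013, 0], [0.034, 0.005, 0.014, 0], [0.036, 0.005, 0.015, 0]])

```text
clock: 22.15
ee_pos: [0.6192, 0.0364, 0.1109]
ee_rot: [0.705, -0.05, 0.705, 0.05]
force: [-0.6, -0.4, -0.2]
width: 0.0157
```

Emit:
carry_out(motion=[[0.004, 0, 0.001, 0], [0.008, 0, 0.003, 0], [0.008, 0, 0.003, 0]])

```text
clock: 22.45
ee_pos: [0.6192, 0.0364, 0.1109]
ee_rot: [0.705, -0.05, 0.705, 0.05]
force: [-3.0, 0.0, 4.5]
width: 0.0159
```

```bash
python3 g.py 0.6198 0.0366 0.1115 98; python3 chk.py w17
```

```text
pos [0.6192 0.0364 0.1109] jaw 98.09 t 22.45 F [-2.98  0.01  4.49] w 0.0159 j7 1.17
units [-0.0064  0.0009  0.0061] turn 0.001
moment [-0.127  0.552 -0.048] F [-2.98  0.01  4.49] t 22.45
Fn on tile(net,excl weight 1.7) 6.808324663880946 Fx -0.7988148014814135
plate 7809 w med 10.12 normal [-0.321  -0.0453  0.946 ] err rad along x,y -0.0023 0.0
u range [-39.4  35.6] v range [-31.5  32.1]
((-1.6259651184082031, 0.2459869384765625), (75.79890441894531, 64.24027252197266), 0.20093268156051636)
face w -0.19 n [-0.3192 -0.0447  0.9466] v -48.4 48.1 umax/min -55.3 17.0
```

Centred to about 0.5 mm and flush, with a normal force of about 6.8 N. Pressing a little more.

Emit:
carry_out(motion=[[0.002, 0, 0.001, 0], [0.004, 0, 0.001, 0], [0.004, 0, 0.001, 0], [0.004, 0, 0.001, 0], [0.004, 0, 0.001, 0]])

```text
clock: 23.0
ee_pos: [0.6192, 0.0364, 0.1108]
ee_rot: [0.705, -0.05, 0.706, 0.05]
force: [-5.3, -0.4, 6.9]
width: 0.0161
```

```bash
cat > ff.py <<'E'
from h import *
n=np.array([-.3187,-.0457,.9467]);a=[]
for i in range(8):
    a.append(get_obs()['force']); imaging.capture('side')
a=np.array(a);m=a.mean(0)+[0,0,1.5];print(a.std(0).round(2),m.round(2),'Fn',(m@n).round(2),'tang',np.linalg.norm(m-(m@n)*n).round(2),'t',get_obs()['clock'])
E
python3 ff.py
```

```text
[0.39 0.31 0.34] [-4.7  -0.59  9.08] Fn 10.12 tang 1.56 t 23.4
```

Emit:
carry_out(motion=[[0, 0, 0, 0], [0, 0, 0, 0], [0, 0, 0, 0], [0, 0, 0, 0], [0, 0, 0, 0]])

```text
clock: 23.9
ee_pos: [0.6192, 0.0364, 0.1108]
ee_rot: [0.705, -0.05, 0.705, 0.05]
force: [-4.4, -0.5, 8.4]
width: 0.0161
```

```bash
python3 ff.py; python3 chk.py w18; python3 -c "
from h import *
cap('scene','sc18');cap('side','s18')"
```

```text
[0.46 0.27 0.34] [-4.47 -0.35  9.42] Fn 10.36 tang 1.24 t 24.3
moment [-0.175  0.772 -0.056] F [-4.96 -0.72  8.02] t 24.3
Fn on tile(net,excl weight 1.7) 10.813779791776692 Fx -1.614133302332947
plate 7810 w med 10.07 normal [-0.3205 -0.0456  0.9461] err rad along x,y -0.0019 -0.0002
u range [-39.4  35.5] v range [-31.5  32.1]
((-1.7222328186035156, 0.22861099243164062), (75.71188354492188, 64.2885513305664), 0.138071671128273)
face w -0.17 n [-0.3197 -0.0454  0.9464] v -48.3 48.3 umax/min -55.4 17.0
```

View pics/s18.png

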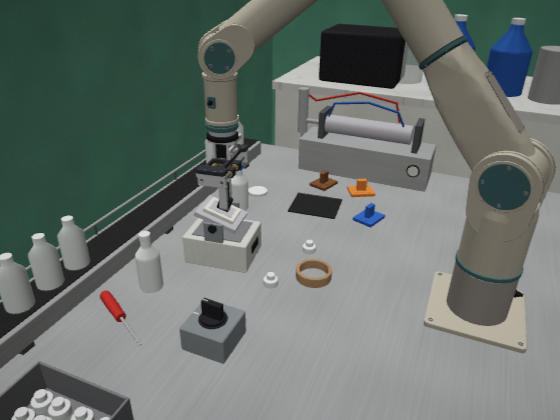

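View pics/w18c.png

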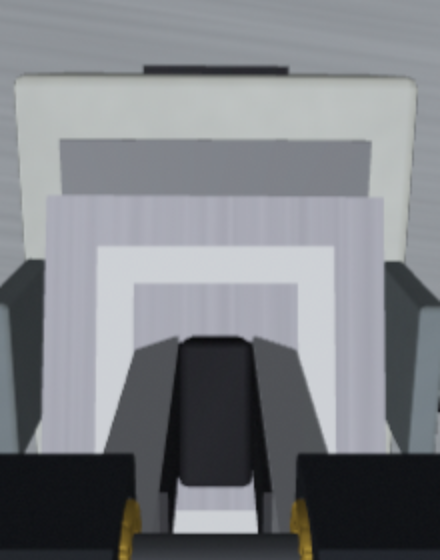

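The tile is flush and centred, with margins of 52 px left and 49 px right. The push holds at about 10 N, the knob is back at its mark, and the other things haven't moved. Handing in.

```bash
python3 -c "
from station import arm
print(arm.close_job())"
```

```text
the job is handed in; nothing more can be done
None
```

I started the checker, then set the white tile flush and centred on the stage. I handed the job in at about 24 s, still holding the tile with a push of about 10 N.

- **Knob:** I turned it clockwise until the moment jumped from 0.09 to 0.53 N m, which I took as the stop, then released it. The wrist picture showed its mark back in line with the box's mark.
- **Tile angle:** the moves cannot tilt the tool, so I let the tile pivot in the pads by pressing its upper edge gently on the stage. I then lifted it 4 mm, corrected the centring and set it down again.
- **Last checks:**

| Check | Result |
|---|---|
| Tile back above the face | 10.07 mm (plate is 10 mm thick) |
| Angle error | about 0.002 rad |
| Centring | within about 0.6 mm |
| Yaw error | about 0.1° |
| Normal push | 10.1 to 10.4 N, steady for about 1 s before hand-in |
| Sideways force | about 1.5 N |

- **What disagreed:**
  - **Finger position:** the real finger ends are about 30 mm behind the reported TCP. My first grasp at the knob closed on air just above it, touching nothing, and I worked with the offset after that.
  - **Cameras:** the scene and side cameras differed by up to about 9 mm, so I relied on the wrist camera.
  - **Push value:** it includes an estimated 1.5 N for the tile's weight, so it could be off by a few tenths of a newton.

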